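Bolt the camera jig shut

ROBOT

A 6-joint arm with a two-finger parallel gripper is mounted at the origin on the work surface. World frame = base frame: x ahead of the robot, y to its left, z up, the work surface at z = 0. Lengths are in mm, angles in rad, forces in N, time in s.
With the tool pointing down it reaches from about 275 to 750 mm from the base axis. Payload 10.2 kg.
Tool frame: the origin (TCP) lies at the very end of the fingers, on their centre line; the grasp point (between the pads) lies 19 mm behind it; z points along the fingers, x is the direction in which the jaws open and shut, and the axes are right-handed (so a half turn about z gives the same grasp; the last joint's range is limited). The gripper opens to 85 mm and grips with 20 to 120 N. Pads are 22 mm wide; open, the fingers measure 114 mm over their backs; the gripper's body (76 mm by 85 mm) begins 54 mm behind the grasp point. The pads swing forward as they close: fully open they stand 13 mm farther back than shut.
Start: joints at [1.024, 0.313, 1.498, -0, 1.331, -0.223], TCP at [167.053, 497.719, 231.294] pointing down, gripper open.
Joint ranges: [-2.94, 2.94], [-0.97, 2.17], [0.19, 2.56], [-1.23, 4.37], [0.02, 3.11], [-2.88, 2.88]. Speed limits (rad/s): [2.39, 2.39, 3.01, 3.14, 3.14, 3.14].

INTERFACE

Orientations are given as a unit quaternion [w, x, y, z].
In Python, from rig import telemetry, capture, camera_model, finish_job gives the robot as it stands.
- The arm moves only by the shell command python3 -m inch 'ROWS' [FORCE]. ROWS is JSON, a list of rows, each a list of 5 numbers: the shift along the tool's x, y, z in m, then the turn about the tool's z in rad, then the finger opening in m, from 0 to 0.0854. A call has exactly 5 rows; each row shifts and turns the pose as measured when the row begins, along the tool's axes as they then stand; what a row does not reach is not made up. A row lasts 1/12 s, in which the tool goes at most 41.7 mm and 7.16 degrees, less where a joint would pass 70% of its speed; a pose out of reach is approached as far as the arm can. A call with a gripper value outside its range is refused whole. The fingers move at their own pace and stop on an object; FORCE is the grip in N (left out, the last holds). Time passes only in rows, so rows that do not move let the fingers close, or fill a call up. It gives the time, the measured TCP pose, the force and the opening at its end, in the units of the state.
- telemetry.sense(): the state, without advancing time (a new reading comes with each control period).
- capture(name): name is "scene" or "top" or "wrist"; returns the picture (480x640x3 uint8, blue, green, red); there is no depth.
- camera_model(name): a dict with "mtx" (3x3 intrinsics, pixels), "k1" (the pictures are not rectified: a ray, as slopes to the right and down, at radius r is drawn at 1 + k1 r^2 times it, then the intrinsics apply), "camera_from_world" (4x4, takes a point from world to camera coordinates). Camera axes: x right, y down, z forward; pixel columns grow to the right and rows downward; lengths in mm; the calibration is good to about 2 mm. A picture is of the moment at which its call begins: read the wrist's pose just before it. camera_model takes no time and is no camera call; for the wrist camera it gives the pose at the moment of the call.
- finish_job(): hands the job in, once; it reports no verdict.
The state is a dict: "time_s": time; "joints": joint angles; "dq": joint speeds; "tau": joint torques, N m; "eef_pos": TCP position; "ee_rot": TCP orientation; "force": force on the tool from outside, world axes, zero at the start; "wrist_torque": the same for the moment, N m; "grip_width": opening from 0.0 (shut) to 1.0 (fully open).
Only numpy, scipy, OpenCV 4.12 (cv2) and the standard library are available. Lean on these libraries where they do the work, as an engineer would, in place of code of your own. Each camera call takes 0.05 s, during which the arm holds its last target. There are 200 camera calls.

TASK

Lock the blue camera jig with its barrel bolt: lift the red-knobbed handle out of its notch, slide the bolt through the eye of the hold-down frame as far as the yellow catch plate's stop, and lower the handle fully into the catch plate's notch, then let go. Work it gently by feel, without ramming or forcing the handle against the bracket or catch plate, and leave everything else on the bench and the jig where it is.

Things in the scene. Friction and masses are not known exactly. Their poses are not given: they have to be found in the camera images.
- guide: (Sizes in mm.) Steel bolt bracket at the front edge of the blue jig. Origin: on the rod axis, 62 above the bench, at the middle of the OPEN notch, where the handle's 8 x 8 stem lies. Axes: y along the rod in the locking direction, z up, -x the side the handle sticks out. Open notch: 11 wide along y, floor 4.5 below the rod axis. Over 15 N of the stem against notch walls, ledge or stop is too much.
- ledge (a point): Point on top of the bracket's ledge, 15 along y from the bracket's origin, axes as the bracket's. From the open notch to the locking notch a level ledge runs, its top 6 above the rod axis, 22 to 41 out from the rod axis: the stem must pass above it and clears it once the handle is raised 0.5 rad.
- catch_range (a point): Midpoint (60 along y from the bracket's origin, 36 out, at ledge height) of the range where the LOCKING notch may be; axes as the bracket's. The notch is in a yellow catch plate (31 to 41 out from the rod axis) that is screwed down at a different, unmeasured setting each time: notch middle 44 to 76 along y from the bracket's origin. The notch is 11 wide, its floor 4.5 below the rod axis.
- stop_range (a point): Same midpoint as catch_range, but 36 above the rod axis, the height of the catch plate's tall stop. The rigid stop rises straight past the locking notch, its face flush with the notch's far wall: a raised handle slid gently along y against it has its stem just over the notch, 1.5 past the notch's middle. It moves with the catch plate, so its place is also unmeasured.
- knob (a point): Centre of the red cylindrical knob of the bolt handle: 18 in diameter, 24 long, its length pointing straight out from the rod (this point's x axis), centre 68 from the rod axis and 62 above the bench while the handle is down. No obstacle within 40 beside it along the rod direction, 48 clear below. It moves along y with the bolt and on an arc about the rod axis as the handle is lifted.
- bolt (a joint): Travel of the bolt along the bracket's y, m: within 1 mm of 0 at the start in the open notch, growing towards locked; locked is somewhere from 0.042 to 0.078. Rubs with about 2 N.
- handle (a joint): Lift angle of the handle about the rod, rad: 0 = level, fully down in a notch (a shoulder in the hinge ends it there); positive = knob raised; can go to 0.85. Stays at whatever angle it is left (about 1 N at the knob turns it). Resting on the ledge it reads about 0.3 to 0.45.
- jig: The camera jig, fixed to the bench: blue base plate 260 x 300 x 12 (x, y, z), origin at the middle of its underside. On it a white camera, 140 wide, dark dome top 109 above the bench, 45 to +x of the origin, under an aluminium hold-down frame whose square eye takes the bolt's tip. The bracket's origin is at x -85, y -60, z 62 in this frame, axes parallel.
- screw_cup: Bystander, not part of the job: orange screw cup, 48 wide at the rim, 32 high, standing on the jig's base plate beside the camera. Origin at the middle of its underside.
- driver: Bystander, not part of the job: red-handled screwdriver, 160 long, lying on the jig's base plate beside the camera. Origin at the middle of its underside (tools: near mid-length).
- wrench: Bystander, not part of the job: steel wrench, 150 long, lying on the bench. Origin at the middle of its underside (tools: near mid-length).
- spare_dome: Bystander, not part of the job: loose dark camera dome, 104 wide, 53 high. Origin at the middle of its underside.
- spare_base: Bystander, not part of the job: loose white camera base, 140 wide, 50 high. Origin at the middle of its underside.
- cleaner: Bystander, not part of the job: blue cleaner bottle, 60 wide, 150 high. Origin at the middle of its underside.
- parts_tray: Bystander, not part of the job: grey tray with compartments, 140 x 200 x 40. Origin at the middle of its underside.
- tape: Bystander, not part of the job: black tape roll, 90 wide, 22 high, lying flat. Origin at the middle of its underside.

How it is judged:
By the outcome, as a careful person would: the job done as asked, in the order asked, and still so for the second after the job is handed in, with the robot touching nothing.
It also fails if it takes over 48 s, if anything falls off the work surface, if the arm or the gripper's body presses on something with over 40 N, if the wrist force passes 120 N, or if a joint passes its speed limit or range.

## Working session

There is one attempt and no reset: what is moved stays moved. The work goes in short steps, Python scripts to look and compute and a shell command to move; the robot and the scene stay as the last step left them, time stands still between calls to the robot, and variables do not carry over. Pictures are saved under pics/ and viewed, about 8 in all and at most 12, crops included, and the job is handed in when it is done.

```bash
ls; mkdir -p pics
python3 - <<'E'
from rig import telemetry,capture,camera_model
import cv2,numpy as np
s=telemetry.sense();print({k:np.round(v,3).tolist() for k,v in s.items()})
for n in("scene","top"):
    m=camera_model(n);print(n,np.round(m['mtx'],1).tolist(),m['k1'],np.round(m['camera_from_world'],3).tolist())
    cv2.imwrite(f"pics/{n}1.png",capture(n))
E
```

```text
pics
{'time_s': 0.0, 'joints': [1.024, 0.313, 1.498, 0.0, 1.331, -0.223], 'dq': [0.002, 0.001, -0.001, 0.002, -0.0, -0.001], 'tau': [-0.001, -41.229, -25.973, -0.0, 0.004, -0.0], 'eef_pos': [166.911, 497.496, 230.734], 'ee_rot': [0.0, 0.812, 0.584, -0.001], 'force': [-0.23, 1.22, -0.758], 'wrist_torque': [0.008, -0.011, 0.016], 'grip_width': 1.002}
scene [[436.6, 0.0, 320.3], [0.0, 436.6, 236.8], [0.0, 0.0, 1.0]] -0.07079158540421861 [[-0.07, 0.998, 0.005, 46.199], [0.736, 0.055, -0.674, -364.037], [-0.673, -0.044, -0.738, 1402.655], [0.0, 0.0, 0.0, 1.0]]
top [[618.7, 0.0, 317.0], [0.0, 618.7, 236.7], [0.0, 0.0, 1.0]] -0.17389883493272196 [[0.016, -1.0, 0.016, -24.537], [-0.989, -0.018, -0.148, 541.949], [0.148, -0.013, -0.989, 1512.487], [0.0, 0.0, 0.0, 1.0]]
```

View pics/top1.png

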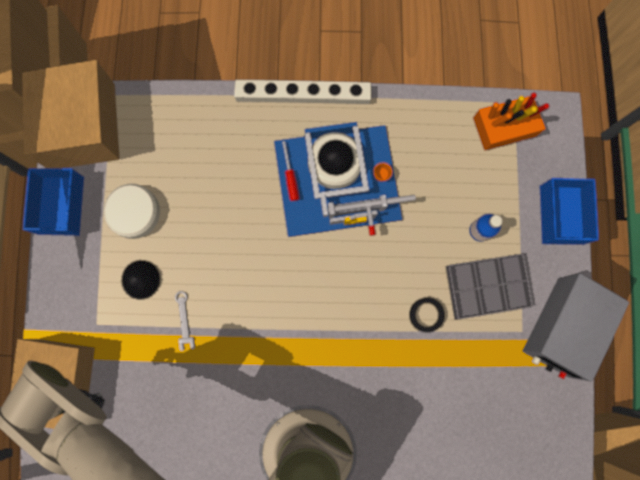

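View pics/scene1.png

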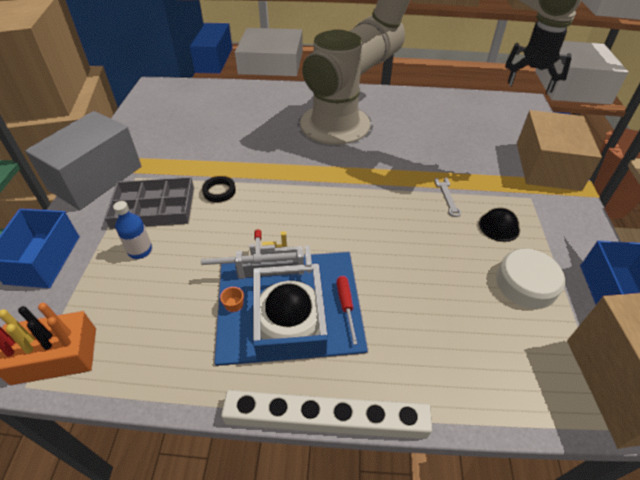

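Top view: jig at about (275–402, 126–236), knob near (372,230), yellow catch near (355,219). Scene view: knob near (258,235). I'll enlarge both.

Run:
```python
import cv2,numpy as np
a=cv2.imread('pics/top1.png')[115:245,265:425];b=cv2.imread('pics/scene1.png')[220:370,195:375]
cv2.imwrite('pics/c1.png',cv2.resize(a,None,fx=4.5,fy=4.5,interpolation=2)) 
cv2.imwrite('pics/c2.png',cv2.resize(b[:75,:],None,fx=4.4,fy=4.4,interpolation=2))
```

```text
(no output)
```

View pics/c1.png

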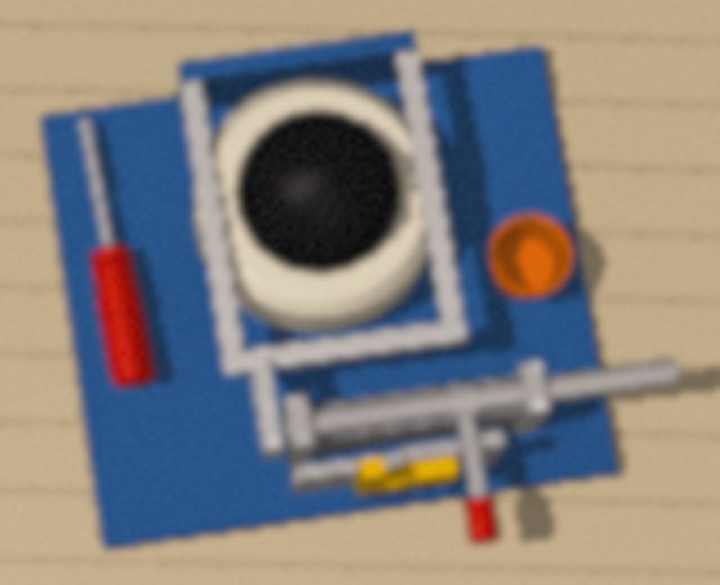

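Crop: plate corners (42,118), (545,48), (620,472), (106,546); knob (482,520) with its stem at x≈470; the yellow stop is near (370,472).

View pics/c2.png

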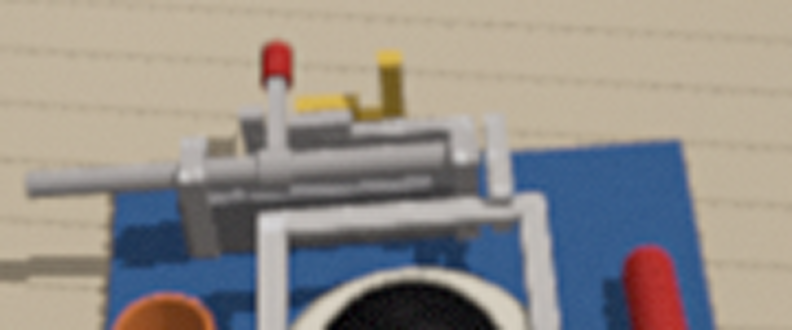

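```bash
cat > h.py <<'E'
from rig import telemetry,capture,camera_model
import cv2,numpy as np
from scipy.optimize import least_squares
from scipy.spatial.transform import Rotation as R
def proj(m,P):
    T=np.array(m['camera_from_world']);p=np.atleast_2d(P)@T[:3,:3].T+T[:3,3]
    q=p[:,:2]/p[:,2:];q=q*(1+m['k1']*(q**2).sum(1,keepdims=True))
    K=np.array(m['mtx']);return q@K[:2,:2].T+K[:2,2]
def J(x,P):  # jig->world
    c,s=np.cos(x[2]),np.sin(x[2]);P=np.atleast_2d(np.array(P,float));
    return np.c_[P[:,:2]@np.array([[c,s],[-s,c]])+x[:2],P[:,2]]
E
python3 - <<'E'
from h import *
t=camera_model('top');s=camera_model('scene')
C=[[130,150,12],[130,-150,12],[-130,-150,12],[-130,150,12]]
K=[[-153,-60,62]]
ct=np.array([[42,118],[545,48],[620,472],[106,546],[482,520]])/4.5+[265,115]-.4
cs=np.array([[366,352],[217,363],[195+685/4.4,220+142/4.4],[195+277/4.4,220+63/4.4]])
for w in (0,1):
    f=lambda x:np.r_[(proj(t,J(x,C+K))-ct).ravel(),w*(proj(s,J(x,[C[0],C[1],C[3],K[0]]))-cs).ravel()]
    r=least_squares(f,[550,0,.1]);print(r.x,np.round(r.fun,1))
    x=r.x
    print('knob',J(x,K),'yaw',x[2])
# knob direct triangulation
g=lambda p:np.r_[(proj(t,p)-ct[4:]).ravel(),(proj(s,p)-cs[3:]).ravel()]
r=least_squares(g,J(x,K)[0]);print('tri',r.x,r.fun)
k=r.x
# stop face top: out 36 , +36 height; unknown y
for m,u in((s,195+378/4.4),(t,265+383/4.5-.4)):
    for d in(44,50,56,60,64,70,76):print(d,proj(m,J(x,[[-85-36,-60+d+5.5,98]])),end=' ')
    print('meas u',u)
q=R.from_quat(np.roll(telemetry.sense()['ee_rot'],-1)).as_matrix();print(np.round(q,3))
E
```

```text
[ 6.98003319e+02 -6.68762595e+01  1.66110245e-01] [-0.3 -0.9  0.1 -0.8  0.4  0.3 -0.5  0.8  0.3  0.4  0.  -0.  -0.   0.
 -0.  -0.  -0.   0. ]
knob [[ 557.03014876 -151.34853429   62.        ]] yaw 0.16611024501415655
[ 6.97901042e+02 -6.53994042e+01  1.62982273e-01] [-0.7 -1.  -0.3 -0.6 -0.3  0.6 -1.3  0.7 -0.5  0.5  2.  -0.7 -3.6  0.6
 -0.8 -1.5 -0.1  0.6]
knob [[ 556.66433446 -149.43030629   62.        ]] yaw 0.16298227328994191
tri [ 557.34534859 -149.49639279   64.87764343] [-0.31200104  0.04372495 -0.28532669 -0.01005986]
44 [[279.0961536 233.0369815]] 50 [[281.87045356 232.85829587]] 56 [[284.643079   232.67975508]] 60 [[286.49054268 232.56080979]] 64 [[288.33722768 232.44193101]] 70 [[291.10576526 232.26373942]] 76 [[293.87247403 232.08570227]] meas u 280.9090909090909
44 [[350.6429205 218.3424917]] 50 [[348.20834816 218.69000533]] 56 [[345.77251319 219.03777398]] 60 [[344.14794129 219.26975866]] 64 [[342.52283757 219.50185253]] 70 [[340.08421053 219.85019444]] 76 [[337.6444531  220.19877267]] meas u 349.7111111111111
[[ 0.318  0.948 -0.001]
 [ 0.948 -0.318 -0.001]
 [-0.001 -0.    -1.   ]]
```

```bash
for i in 1 2 3; do python3 -m inch '[[-0.0245,0.0288,0,0,0.036],[-0.0245,0.0288,0,0,0.036],[-0.0245,0.0288,0,0,0.036],[-0.0245,0.0288,0,0,0.036],[-0.0245,0.0288,0,0,0.036]]' 20; done
```

```text
time_s: 0.52
eef_pos: [263.8, 333.4, 228.3]
ee_rot: [-0.0, 0.809, 0.588, -0.002]
force: [1.7, 0.5, 0.6]
grip_width: 0.416
time_s: 0.93
eef_pos: [364.8, 163.8, 227.8]
ee_rot: [-0.0, 0.808, 0.589, -0.003]
force: [1.1, 1.5, -0.2]
grip_width: 0.425
time_s: 1.35
eef_pos: [466.5, -6.7, 227.4]
ee_rot: [-0.001, 0.809, 0.588, -0.003]
force: [0.6, 0.5, 0.6]
grip_width: 0.424
```

```bash
python3 -m inch '[[-0.0216,0.026,0.004,0,0.036],[-0.0216,0.026,0.004,0,0.036],[-0.0216,0.026,0.004,0,0.036],[-0.0216,0.026,0.004,0,0.036],[-0.0216,0.026,0.004,0,0.036]]'; python3 -m inch '[[0,0,0.008,-0.096,0.036],[0,0,0.008,-0.096,0.036],[0,0,0.008,-0.096,0.036],[0,0,0.008,-0.096,0.036],[0,0,0.008,-0.096,0.036]]'
python3 - <<'E'
from h import *
m=camera_model('wrist');i=capture('wrist');cv2.imwrite('pics/w1.png',i)
np.save('w1.npy',m,allow_pickle=True)
s=telemetry.sense();print(s['eef_pos'],s['ee_rot']);print(proj(m,[[557,-150,62]]))
E
```

```text
time_s: 1.77
eef_pos: [559.7, -159.3, 205.5]
ee_rot: [-0.001, 0.81, 0.587, -0.003]
force: [0.1, -0.2, 0.6]
grip_width: 0.421
time_s: 2.18
eef_pos: [561.0, -166.8, 160.3]
ee_rot: [-0.003, 0.643, 0.766, -0.003]
force: [-0.1, 1.0, -0.1]
grip_width: 0.425
[ 560.32364159 -166.43537748  158.44716526] [-0.00458262  0.64028017  0.76812018 -0.00342059]
[[342.73360936 243.53902987]]
```

View pics/w1.png

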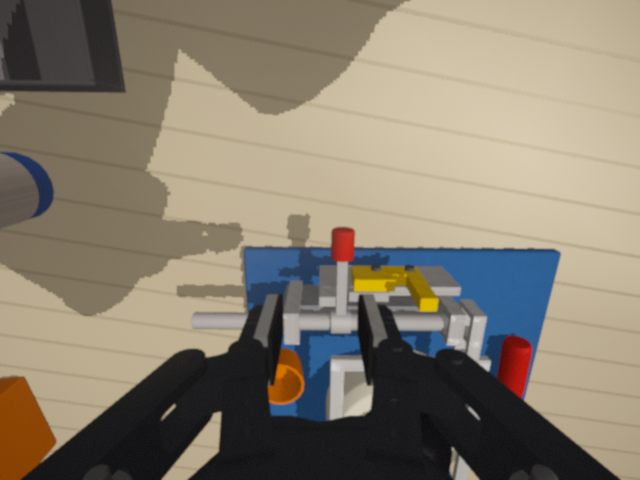

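Wrist view: the knob is centred at (343,244) and predicted at (342.7,243.5), so the estimate is good. The rod is nearly parallel to the jaw axis, and the yellow stop is at about (425,290).

```bash
python3 -m inch '[[0.006,0,0.01,0.008,0.036],[0.006,0,0.01,0.008,0.036],[0.004,0,0.01,0,0.036],[0.001,0,0.01,0,0.036],[0,0,0.01,0,0.036]]'
python3 - <<'E'
from h import *
m=camera_model('wrist');s=telemetry.sense();print(s['eef_pos'],s['ee_rot'])
i=capture('wrist');cv2.imwrite('pics/w2.png',i)
M=R.from_quat(np.roll(s['ee_rot'],-1)).as_matrix()
print(np.round(M,3)); print('tool-frame shift',M.T@(np.array([557,-150,43])-s['eef_pos']))
h=cv2.cvtColor(i,cv2.COLOR_BGR2HSV);k=((h[...,0]<8)|(h[...,0]>174))&(h[...,1]>180)&(h[...,2]>90)
n,l,st,c=cv2.connectedComponentsWithStats(k.astype('uint8'))
for a,b in zip(st[1:],c[1:]):
    if a[4]>100:print(a,b)
e=[np.array([557,-150,62])+ (np.array([np.cos(.165),np.sin(.165),0])*d) for d in(-12,12)]
print(proj(m,e))
y=((h[...,0]>20)&(h[...,0]<32)&(h[...,1]>200))
n,l,st,c=cv2.connectedComponentsWithStats(y.astype('uint8'))
for a,b in zip(st[1:],c[1:]):
    if a[4]>100:print('yel',a,b)
E
```

```text
time_s: 2.65
eef_pos: [557.0, -149.3, 106.9]
ee_rot: [-0.004, 0.65, 0.76, -0.003]
force: [-0.1, 0.9, -0.0]
grip_width: 0.423
[ 557.00968515 -149.34420455  106.92279036] [-0.00397297  0.64959408  0.76026322 -0.00340426]
[[-0.156  0.988 -0.01 ]
 [ 0.988  0.156 -0.   ]
 [ 0.002 -0.01  -1.   ]]
tool-frame shift [-0.74969366  0.54893689 63.91940173]
[ 306  253   27   42 1045] [319.17703349 273.98277512]
[ 521  370   31   49 1057] [536.42667928 391.09649953]
[[319.08717838 254.55646661]
 [319.40025053 290.48063088]]
yel [335 297  24  33 762] [346.1496063  313.21391076]
yel [ 376  296   63   62 1548] [412.25387597 325.52196382]
```

```bash
python3 -m inch '[[-0.0007,0.0005,0.013,0,0.036],[0,0,0.013,0,0.036],[0,0,0.013,0,0.036],[0,0,0.013,0,0.036],[0,0,0.012,0,0.036]]'
cat > st.py <<'E'
from h import *
s=telemetry.sense();M=R.from_quat(np.roll(s['ee_rot'],-1)).as_matrix();u=np.array([-np.sin(.165),np.cos(.165),0]);o=np.array([np.cos(.165),np.sin(.165),0])
d=np.array(s['eef_pos'])-[557,-150,43]
print('t',round(s['time_s'],2),'along y',round(d@u,2),'x',round(d@o,2),'z',round(d[2],2),'yaw',round(np.arctan2(M[1,0],M[0,0])-np.pi/2,3),'F y,x,z',round(s['force']@u,1),round(s['force']@o,1),round(s['force'][2],1),'w',round(s['grip_width']*85.4,1))
E
python3 st.py;python3 -m inch '[[0,0,0,0,0.022],[0,0,0,0,0.022],[0,0,0,0,0.022],[0,0,0,0,0.022],[0,0,0,0,0.022]]' 20;python3 st.py
```

```text
time_s: 3.12
eef_pos: [557.3, -151.2, 39.3]
ee_rot: [-0.004, 0.651, 0.759, -0.003]
force: [0.2, -1.4, -0.3]
grip_width: 0.421
t 3.12 along y -1.23 x 0.06 z -3.7 yaw 0.154 F y,x,z -1.4 -0.1 -0.3 w 36.0
time_s: 3.53
eef_pos: [557.1, -151.9, 38.8]
ee_rot: [-0.004, 0.651, 0.759, -0.004]
force: [0.2, -0.2, 0.3]
grip_width: 0.259
t 3.53 along y -1.85 x -0.22 z -4.21 yaw 0.152 F y,x,z -0.3 0.1 0.3 w 22.1
```

```bash
python3 -m inch '[[0.001,0,-0.002,-0.006,0.022],[0.0008,0,-0.0015,-0.006,0.022],[0,0,0,0,0.022],[0,0,0,0,0.022],[0,0,0,0,0.022]]' ;python3 st.py
python3 - <<'E'
from h import *
i=capture('wrist');cv2.imwrite('pics/w3.png',cv2.resize(i[200:440,170:490],None,fx=2.5,fy=2.5))
E
```

```text
time_s: 3.95
eef_pos: [557.7, -150.2, 44.7]
ee_rot: [-0.003, 0.646, 0.763, -0.003]
force: [0.1, 0.5, -0.5]
grip_width: 0.259
t 3.95 along y -0.33 x 0.68 z 1.71 yaw 0.166 F y,x,z 0.5 0.1 -0.5 w 22.1
```

View pics/w3.png

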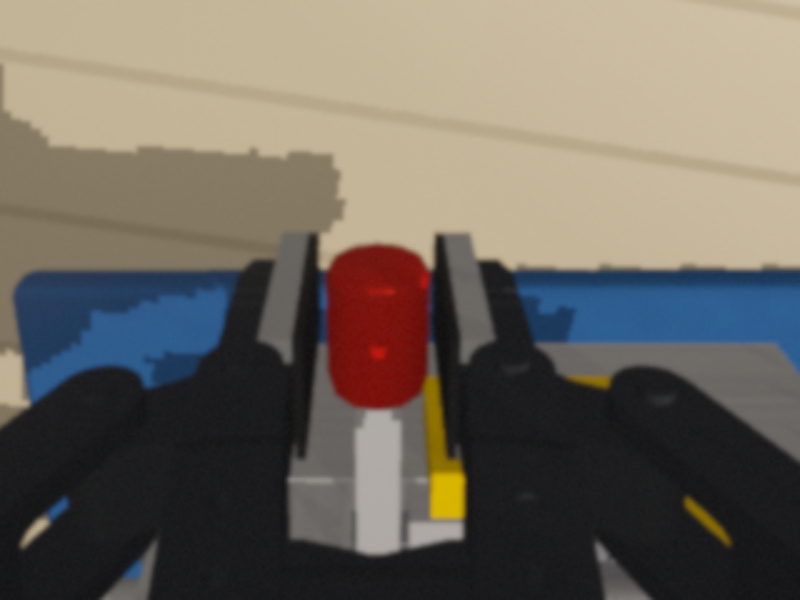

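The knob (x 328–430) is centred between the pads (318–435). I'll close gently.

```bash
python3 -m inch '[[0,0,0,0,0.020],[0,0,0,0,0.019],[0,0,0,0,0.018],[0,0,0,0,0.017],[0,0,0,0,0.016]]' 20 >/dev/null;python3 st.py; python3 -m inch '[[0,0,0,0,0.014],[0,0,0,0,0.014],[0,0,0,0,0.014],[0,0,0,0,0.014],[0,0,0,0,0.014]]' 20 >/dev/null;python3 st.py
```

```text
t 4.42 along y -0.06 x 0.6 z 1.61 yaw 0.166 F y,x,z 0.5 -0.4 1.0 w 16.9
t 4.83 along y -0.08 x 0.61 z 1.58 yaw 0.166 F y,x,z 0.9 -0.0 1.2 w 16.9
```

```bash
python3 -m inch '[[0,0.0001,-0.003,0,0.014],[0,0.0003,-0.004,0,0.014],[0,0.0006,-0.004,0,0.014],[0,0.0008,-0.004,0,0.014],[0,0.0008,-0.003,0,0.014]]' >/dev/null;python3 st.py; python3 -m inch '[[0,0,0,0,0.014],[0,0,0,0,0.014],[0,0,0,0,0.014],[0,0,0,0,0.014],[0,0,0,0,0.014]]'>/dev/null;python3 st.py
```

```text
t 5.25 along y 0.01 x 2.72 z 19.34 yaw 0.166 F y,x,z -1.1 1.4 -4.0 w 17.2
t 5.67 along y -0.01 x 2.93 z 20.12 yaw 0.166 F y,x,z -1.6 0.8 -2.7 w 17.3
```

```bash
python3 -m inch '[[0,0.0017,-0.0045,0,0.014],[0,0.0019,-0.0045,0,0.014],[0,0.0022,-0.0043,0,0.014],[0,0.0024,-0.0042,0,0.014],[0,0.0025,-0.0036,0,0.014]]' >/dev/null;python3 st.py; python3 -m inch '[[0,0,0,0,0.014],[0,0,0,0,0.014],[0,0,0,0,0.014],[0,0,0,0,0.014],[0,0,0,0,0.014]]'>/dev/null;python3 st.py;python3 - <<'E'
from h import *
i=capture('wrist');cv2.imwrite('pics/w4.png',cv2.resize(i[200:440,170:490],None,fx=2.5,fy=2.5))
E
```

```text
t 6.08 along y 0.11 x 13.44 z 41.9 yaw 0.165 F y,x,z -0.8 -1.1 -4.4 w 17.4
t 6.5 along y 0.1 x 14.34 z 43.06 yaw 0.166 F y,x,z -0.1 -0.1 -2.5 w 17.1
```

View pics/w4.png

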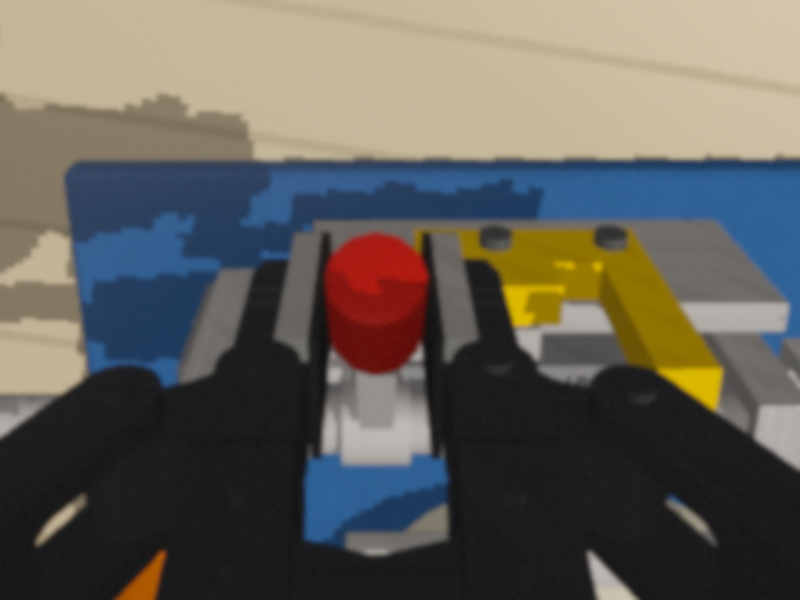

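Handle raised to about 0.65 rad. I'll lower it to about 0.58, which gives more finger clearance from the stop, and begin sliding.

```bash
python3 -m inch '[[0,-0.0015,0.002,0,0.014],[0,-0.0011,0.0016,0,0.014],[0.003,0,0,0,0.014],[0.003,0,0,0,0.014],[0.003,0,0,0,0.014]]' >/dev/null;python3 st.py; python3 -m inch '[[0.003,0,0,0,0.014],[0.003,0,0,0,0.014],[0.003,0,0,0,0.014],[0.003,0,0,0,0.014],[0.003,0,0,0,0.014]]'>/dev/null;python3 st.py
```

```text
t 6.97 along y 8.14 x 12.9 z 40.81 yaw 0.165 F y,x,z -2.2 1.1 -1.0 w 16.9
t 7.38 along y 24.69 x 12.89 z 40.85 yaw 0.165 F y,x,z -1.6 0.5 -0.8 w 17.1
```

```bash
python3 -m inch '[[0.003,-0.0008,0.001,0,0.014],[0.003,-0.0005,0.001,0,0.014],[0.002,0,0,0,0.014],[0.002,0,0,0,0.014],[0,0,0,0,0.014]]' >/dev/null;python3 st.py
python3 - <<'E'
from h import *
cv2.imwrite('pics/s2.png',cv2.resize(capture('scene')[205:285,215:345],None,fx=6,fy=6,interpolation=2));i=capture('wrist');cv2.imwrite('pics/w5.png',cv2.resize(i[200:440,170:490],None,fx=2.5,fy=2.5))
E
```

```text
t 7.8 along y 36.21 x 12.17 z 39.66 yaw 0.166 F y,x,z -1.2 0.0 1.1 w 17.4
```

View pics/w5.png

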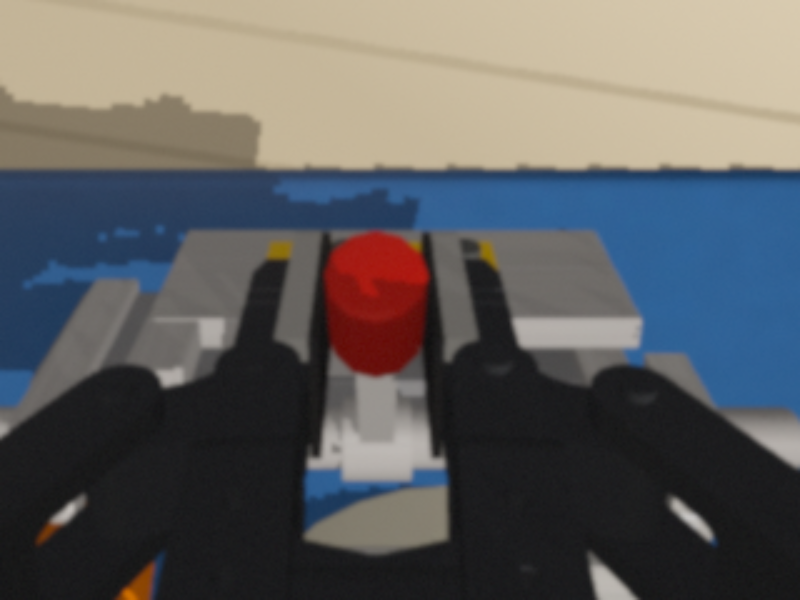

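```bash
for i in 1 2; do python3 -m inch '[[0.0007,0,0,0,0.014],[0.0007,0,0,0,0.014],[0.0007,0,0,0,0.014],[0.0007,0,0,0,0.014],[0.0007,0,0,0,0.014]]' >/dev/null;python3 st.py;done
```

```text
t 8.32 along y 39.11 x 12.16 z 39.64 yaw 0.165 F y,x,z -1.2 -0.2 1.5 w 17.0
t 8.73 along y 42.84 x 12.14 z 39.63 yaw 0.165 F y,x,z -2.2 0.4 1.1 w 17.3
```

```bash
python3 -m inch '[[0.0005,0,0,0,0.014],[0.0005,0,0,0,0.014],[0.0005,0,0,0,0.014],[0.0004,0,0,0,0.014],[0.0004,0,0,0,0.014]]' >/dev/null;python3 st.py
```

```text
t 9.15 along y 45.46 x 12.15 z 39.64 yaw 0.165 F y,x,z -2.2 0.0 0.9 w 17.2
```

```bash
python3 -m inch '[[0.0004,0,0,0,0.014],[0.0004,0,0,0,0.014],[0.0004,0,0,0,0.014],[0.0004,0,0,0,0.014],[0.0004,0,0,0,0.014]]' >/dev/null;python3 st.py
```

```text
t 9.57 along y 47.65 x 12.13 z 39.64 yaw 0.165 F y,x,z -1.5 -0.2 1.2 w 17.1
```

```bash
python3 -m inch '[[0.0004,0,0,0,0.014],[0.0004,0,0,0,0.014],[0.0004,0,0,0,0.014],[0.0004,0,0,0,0.014],[0.0004,0,0,0,0.014]]' >/dev/null;python3 st.py
```

```text
t 9.98 along y 48.67 x 12.15 z 39.66 yaw 0.165 F y,x,z -4.8 0.3 -0.8 w 17.3
```

```bash
python3 -m inch '[[0.0004,0,0,0,0.014],[0.0004,0,0,0,0.014],[0.0004,0,0,0,0.014],[0.0004,0,0,0,0.014],[0.0004,0,0,0,0.014]]' >/dev/null;python3 st.py
```

```text
t 10.4 along y 48.62 x 12.15 z 39.66 yaw 0.165 F y,x,z -5.1 0.3 0.4 w 16.9
```

Stop felt at 48.6 mm with about 5 N, which agrees with the images (about 47 + 1.5). I'll back off 1.5 mm to the notch middle.

```bash
python3 -m inch '[[-0.0005,0,0,0,0.014],[-0.0004,0,0,0,0.014],[-0.0003,0,0,0,0.014],[0,0,0,0,0.014],[0,0,0,0,0.014]]' >/dev/null;python3 st.py
```

```text
t 10.82 along y 48.59 x 12.16 z 39.66 yaw 0.165 F y,x,z -2.0 0.5 1.4 w 17.3
```

```bash
python3 -m inch '[[-0.0008,0,0,0,0.014],[-0.0006,0,0,0,0.014],[-0.0004,0,0,0,0.014],[0,0,0,0,0.014],[0,0,0,0,0.014]]' >/dev/null;python3 st.py
```

```text
t 11.23 along y 48.04 x 12.14 z 39.61 yaw 0.165 F y,x,z 0.9 0.4 2.1 w 16.9
```

```bash
python3 -m inch '[[-0.0007,0,0,0,0.014],[-0.0005,0,0,0,0.014],[-0.0003,0,0,0,0.014],[0,0,0,0,0.014],[0,0,0,0,0.014]]' >/dev/null;python3 st.py
```

```text
t 11.65 along y 46.9 x 12.13 z 39.61 yaw 0.165 F y,x,z 1.8 0.6 3.2 w 17.1
```

```bash
python3 -m inch '[[0,-0.0010,0.0016,0,0.014],[0,-0.0009,0.0016,0,0.014],[0,-0.0009,0.0016,0,0.014],[0,-0.0009,0.0016,0,0.014],[0,-0.0008,0.0016,0,0.014]]' >/dev/null;python3 st.py
```

```text
t 12.07 along y 46.82 x 7.37 z 31.26 yaw 0.165 F y,x,z 1.6 0.3 2.1 w 17.5
```

```bash
python3 -m inch '[[0,-0.0008,0.0016,0,0.014],[0,-0.0007,0.0016,0,0.014],[0,-0.0006,0.0016,0,0.014],[0,-0.0006,0.0016,0,0.014],[0,-0.0005,0.0016,0,0.014]]' >/dev/null;python3 st.py
```

```text
t 12.48 along y 46.79 x 3.57 z 22.21 yaw 0.165 F y,x,z 2.4 0.1 2.8 w 17.0
```

```bash
python3 -m inch '[[0,-0.0006,0.0015,0,0.014],[0,-0.0005,0.0015,0,0.014],[0,-0.0005,0.0015,0,0.014],[0,-0.0004,0.0015,0,0.014],[0,-0.0003,0.0015,0,0.014]]' >/dev/null;python3 st.py
```

```text
t 12.9 along y 46.79 x 1.13 z 13.84 yaw 0.165 F y,x,z 1.8 1.3 1.8 w 17.1
```

```bash
python3 -m inch '[[0,-0.0003,0.0013,0,0.014],[0,-0.0002,0.0013,0,0.014],[0,-0.0002,0.0013,0,0.014],[0,-0.0001,0.0013,0,0.014],[0,0,0.0013,0,0.014]]' >/dev/null;python3 st.py
```

```text
t 13.32 along y 46.79 x -0.11 z 6.48 yaw 0.165 F y,x,z 2.0 -0.1 2.9 w 17.0
```

```bash
python3 -m inch '[[0,0,0.0009,0,0.014],[0,0,0.0008,0,0.014],[0,0,0.0007,0,0.014],[0,0,0.0005,0,0.014],[0,0,0.0004,0,0.014]]' >/dev/null;python3 st.py
```

```text
t 13.73 along y 46.75 x -0.38 z 2.6 yaw 0.165 F y,x,z 2.0 -1.1 6.3 w 17.1
```

```bash
python3 -m inch '[[0,0,0.0005,0,0.014],[0,0,0.0005,0,0.014],[0,0,0.0005,0,0.014],[0,0,0.0005,0,0.014],[0,0,0.0005,0,0.014]]' >/dev/null;python3 st.py
```

```text
t 14.15 along y 46.11 x -0.38 z 2.46 yaw 0.165 F y,x,z 1.7 -2.7 7.3 w 17.2
```

The handle bottoms out within 1 mm of its starting height. I'll relax, open and look.

```bash
python3 -m inch '[[0,0,0,0,0.014],[0,0,0,0,0.014],[0,0,0,0,0.018],[0,0,0,0,0.022],[0,0,0,0,0.028]]' >/dev/null;python3 st.py;python3 -m inch '[[0,0,0,0,0.036],[0,0,0,0,0.036],[0,0,0,0,0.036],[0,0,0,0,0.036],[0,0,0,0,0.036]]' >/dev/null;python3 st.py;  python3 -m inch '[[0,0,-0.01,0,0.036],[0,0,-0.01,0,0.036],[0,0,-0.01,0,0.036],[0,0,-0.01,0,0.036],[0,0,-0.01,0,0.036]]' >/dev/null;python3 st.py
python3 - <<'E'
from h import *
i=capture('wrist');cv2.imwrite('pics/w6.png',cv2.resize(i[200:440,170:490],None,fx=2.5,fy=2.5))
E
```

```text
t 14.57 along y 45.85 x -0.83 z 2.07 yaw 0.166 F y,x,z 0.4 0.0 -0.3 w 28.0
t 14.98 along y 45.56 x -1.23 z 1.41 yaw 0.165 F y,x,z 0.3 0.3 -0.3 w 36.2
t 15.4 along y 46.14 x -1.27 z 55.2 yaw 0.165 F y,x,z 0.9 -0.0 -0.6 w 36.1
```

View pics/w6.png

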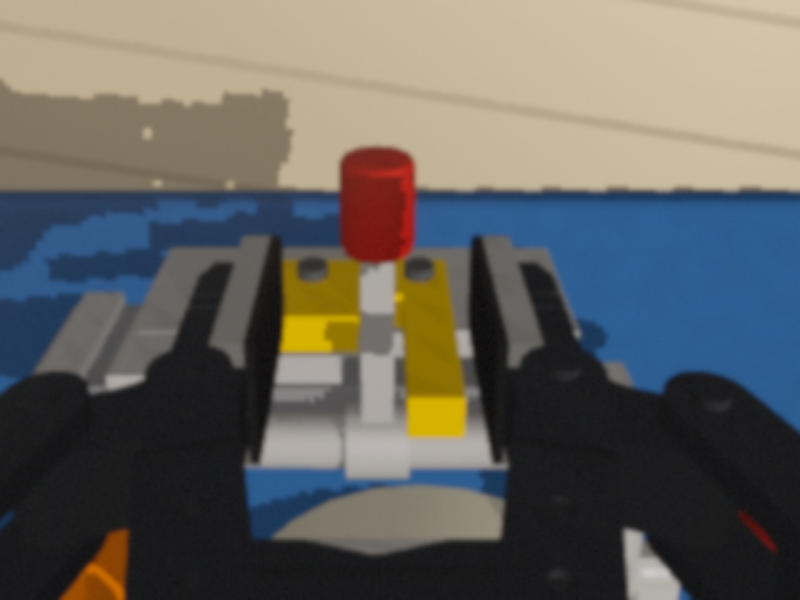

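The stem lies inside the yellow notch at (378,300) with the stop beside it. As a last check of "fully down", I'll press lightly from above with the fingers shut.

```bash
python3 -m inch '[[0.0001,-0.0001,0,0,0.0],[0,0,0,0,0.0],[0,0,0,0,0.0],[0,0,0,0,0.0],[0,0,0,0,0.0]]' >/dev/null;  python3 -m inch '[[0,0,0.004,0,0.0],[0,0,0.004,0,0.0],[0,0,0.004,0,0.0],[0,0,0.003,0,0.0],[0,0,0.002,0,0.0]]' >/dev/null;python3 st.py
```

```text
t 16.28 along y 45.84 x -0.89 z 38.5 yaw 0.166 F y,x,z -0.0 0.4 0.1 w -0.4
```

```bash
python3 -m inch '[[0.0003,0,0.001,0,0.0],[0.0003,0,0.001,0,0.0],[0,0,0.001,0,0.0],[0,0,0.001,0,0.0],[0,0,0.001,0,0.0]]' >/dev/null;python3 st.py
```

```text
t 16.7 along y 46.56 x -1.11 z 32.39 yaw 0.165 F y,x,z -0.6 0.6 0.8 w -0.0
```

```bash
python3 -m inch '[[0,0,0.0007,0,0.0],[0,0,0.0007,0,0.0],[0,0,0.0005,0,0.0],[0,0,0.0004,0,0.0],[0,0,0.0004,0,0.0]]' >/dev/null;python3 st.py
```

```text
t 17.12 along y 46.45 x -0.99 z 29.63 yaw 0.166 F y,x,z -0.5 -0.2 -0.6 w -0.0
```

```bash
python3 -m inch '[[0,0,0.0004,0,0.0],[0,0,0.0004,0,0.0],[0,0,0.0004,0,0.0],[0,0,0.0004,0,0.0],[0,0,0.0004,0,0.0]]' >/dev/null;python3 st.py
```

```text
t 17.53 along y 46.38 x -0.93 z 27.8 yaw 0.166 F y,x,z 0.4 -2.0 5.0 w -0.1
```

```bash
python3 -m inch '[[0,0,0.0004,0,0.0],[0,0,0.0004,0,0.0],[0,0,0.0004,0,0.0],[0,0,0.0004,0,0.0],[0,0,0.0004,0,0.0]]' >/dev/null;python3 st.py
```

```text
t 17.95 along y 46.36 x -0.93 z 27.74 yaw 0.166 F y,x,z 1.5 -3.4 5.9 w 0.1
```

The contact is solid at 70.7 mm, against 71 expected for a level handle. I'll retreat.

```bash
python3 -m inch '[[0,0,-0.005,0,0.0],[0,0,-0.02,0,0.0],[0,0,-0.03,0,0.0],[0,0,-0.03,0,0.0],[0,0,-0.02,0,0.0]]' >/dev/null;python3 -m inch '[[0,-0.03,0,0,0.0],[0,-0.03,0,0,0.0],[0,-0.03,0,0,0.0],[0,-0.02,0,0,0.0],[0,0,0,0,0.0]]' >/dev/null;python3 st.py
python3 - <<'E'
from h import *
a=capture('top')[115:245,265:425];b=capture('scene')[220:300,195:375]
cv2.imwrite('pics/f.png',np.vstack([cv2.resize(a,(500,406),interpolation=2),cv2.resize(b,(500,190))]))
E
```

```text
t 18.78 along y 47.45 x -113.56 z 139.54 yaw 0.168 F y,x,z -0.2 -0.5 -0.7 w 0.0
```

View pics/f.png

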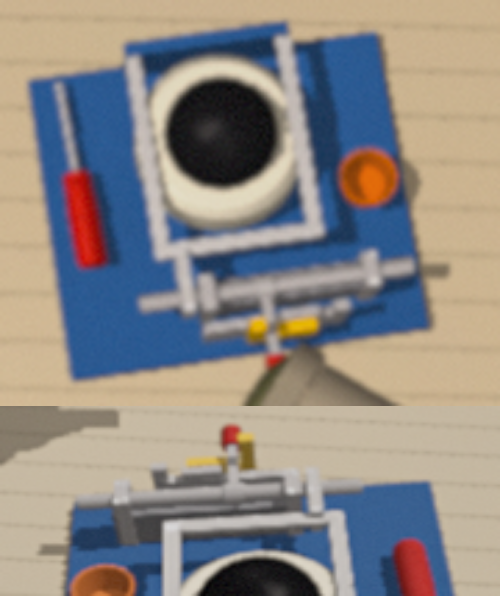

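The bolt passes through the frame's eye, with its tip at (145,303) in the picture. The stem is in the yellow notch at (270,320), and the cup and driver are where they were. I'll hand in.

```bash
python3 -c "
from rig import finish_job;print(finish_job())"
```

```text
the job is handed in; nothing more can be done
None
```

The jig is locked and the job is handed in at about 19 s of the 48 s allowed.

- **Lift and slide:** I gripped the knob at 20 N, raised the handle to about 0.65 rad, and slid the bolt at about 0.6 rad. I felt the stop at 48.6 mm with about 5 N total, of which about 2 N is the bolt's own friction. That agrees with the camera estimate.
- **Lowering:** I backed off about 1.7 mm to the middle of the notch and lowered the handle. It bottomed at about 7 N, then I let go.
- **Handle level:** The height under grip at the bottom read 0.85 mm above its start value. A light press from above with shut fingers (about 6 N) then met the knob's top at 70.7 mm, against 71 mm expected when level. I take the 0.85 mm as the knob shifting in the grip.
- **Last pictures:** The stem sits in the yellow notch and the bolt tip is through the frame's eye. The screw cup and screwdriver have not moved, and the gripper is clear. The final crops did not cover the items elsewhere on the bench, but the arm did not work near them.

No check failed. While I pressed down and released, the measured position along the rod drifted about 1 mm, within the notch's play.

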